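Rock a grinding wheel on the balancing ways and go along with it

TASK

Check the swing of the out-of-balance grinding wheel on the balancing stand: with your fingers set it rocking to and fro on the two bars, about 3 cm to either side without letting it roll right over, then leave it untouched and go along with open fingers astride the top of its rim, never more than 12 mm from straight above the moving axle, for at least 8 seconds. Then catch it between your fingers with its chalk mark back at the top, and finish while holding it still like that; leave the other things on the bench alone.

Things in the scene. Friction and masses are not known exactly. Their poses are not given: they have to be found in the camera images.
- stand: fixed cast-iron balancing stand, 190 x 450 mm, with two level parallel round steel bars (16 mm diameter, tops 107 mm above the bench, 110 mm apart between centres). Origin on the bench under its middle; y axis along the bars, x level across them, z up. Four square uprights, 24 mm wide, 146 mm tall, stand at x = -55 and +55, y = -200 and +200 mm; nothing of it is higher
- wheel: grey grinding wheel, 150 mm diameter, 16 mm thick, in flanges (74 mm diameter, 32 mm over both) with collars (52 mm) on a steel arbor, 36 mm diameter, 160 mm long, that lies across both bars and rolls on them; it stays square on the bars. Origin at the middle of the axle, 125 mm above the bench (rim top at 200 mm); x along the arbor, y and z turn with the wheel
- axle (a joint): travel of the axle along the bars in m, growing to the stand's +y: 0 above the stand's middle, where the wheel starts at rest, heavy side down; end stops at -0.17 and 0.17. The wheel rolls without slip, 18 mm of travel per radian, with very little resistance. Beyond 0.056 to either side it would roll right over
- arbor_end (a point): centre of the arbor's end on the wheel's +x side, 80 mm from the middle of the axle. Wheel and arbor weigh nominally 0.9 kg, moment of inertia about the axle 0.0018 kg m2 (0.0021 about the line where it rolls). Out of balance by nominally 0.00087 kg m: let go, it rocks to and fro like a pendulum, a period of 3 to 5 s for 30 mm to either side, 0.06 m/s at most
- chalk_mark (a point): chalk mark across the rim and both faces, 75 mm from the axle, on the far side from the heavy one: straight up at the start and whenever the axle passes 0. The wheel counts as rocking while its axle is faster than 0.02 m/s or more than 13 mm from 0, so swings under about 20 mm are too small; it counts as back at the top within 12 mm of axle travel
- spanner: steel spanner, 190 mm long, lying on the bench inside the stand's frame, below and between the bars; leave it alone
- spare_wheel: reddish spare grinding wheel, 100 mm diameter, 16 mm thick, lying flat beyond the stand; leave it alone
- weight_box: open wooden box with three compartments of small brass balance weights, 90 x 110 x 35 mm, beyond the stand; leave it alone
- oil_can: copper oil can, 68 mm diameter, 153 mm tall with its spout, beyond the stand; leave it alone
- brush: bench brush lying on the left part of the bench; leave it alone
- caliper: steel caliper, 200 mm long, lying on the right part of the bench; leave it alone

How it is judged:
By the outcome, as a careful person would: the job done as asked, in the order asked, and still so for the second after the job is handed in, while the arm keeps its last pose, push and grip.
It also fails if it takes over 54 s, if anything falls off the work surface, if the arm or the gripper's body presses on something with over 40 N, if the wrist force passes 120 N, or if a joint passes its speed limit or range.

ROBOT

A 6-joint arm with a two-finger parallel gripper is mounted at the origin on the work surface. World frame = base frame: x ahead of the robot, y to its left, z up, the work surface at z = 0. Lengths are in mm, angles in rad, forces in N, time in s.
With the tool pointing down it reaches from about 350 to 775 mm from the base axis. Payload 7.3 kg.
Tool frame: the origin (TCP) lies on the centre line of the jaws, within the pads' length; the fingertips stand 22 mm ahead of it and the grasp point (between the pads) lies 3 mm ahead of it; z points along the fingers, y is the direction in which the jaws open and shut (so a half turn about z gives the same grasp; the last joint's range is limited). The gripper opens to 92 mm and grips with 3 to 60 N. Pads are 19 mm wide; open, the fingers measure 130 mm over their backs; the gripper's body (75 mm by 190 mm) begins 47 mm behind the grasp point.
Start: joints at [0.975, 0.342, 1.524, -0, 1.275, -0.146], TCP at [228.25, 472.805, 248.741] pointing down, gripper open.
Joint ranges: [-2.53, 2.53], [-0.77, 2.02], [0.04, 2.7], [-1, 4.14], [0.28, 2.66], [-3.11, 3.11]. Speed limits (rad/s): [2.57, 2.57, 3.14, 3.14, 3.14, 3.14].

INTERFACE

Orientations are given as [roll, pitch, yaw] about the fixed x, y, z axes, in that order (R = Rz(yaw) Ry(pitch) Rx(roll)).
In Python, from plant import get_obs, capture, bot, spot_in gives the robot as it stands.
- The arm moves only by the shell command python3 -m handwheel 'ROWS' [OPENING]. ROWS is JSON, a list of rows, each a list of 2 entries, a list of its own where there are three numbers: the shift along the world's x, y, z in mm, then the turn, a rotation vector about the world's x, y, z in rad. In form: [[[x, y, z], [wx, wy, wz]], ...]. A call has 1 to 12 rows; each row shifts and turns the commanded pose from where the row before left it; what a row does not reach is not made up. A row lasts 1/8 s, in which the tool goes at most 62.5 mm and 10.7 degrees, less where a joint would pass 70% of its speed; a pose out of reach is approached as far as the arm can. A call is refused whole if a number of a shift passes 62.5 or a number of a turn 0.188, either way. A call with a gripper value outside its range is refused whole. OPENING is the closure, from 0 (fully open) to 1 (shut), set as the call begins (- or left out, the last holds). The fingers move at their own pace and stop on an object; the grip force is fixed at half the most. Time passes only in rows, so rows that do not move let the fingers close. It gives the time, the measured TCP pose, the force and the opening at its end, in the units of the state.
- get_obs(): the state, without advancing time (a new reading comes with each control period).
- capture(name): name is "side" or "top" or "wrist"; returns a dict with "img" (480x640x3 uint8, red, green, blue), "fx", "fy", "cx", "cy" (pixels), "cam_to_world" (4x4, takes a point from camera to world coordinates). Camera axes: x right, y up, looking along -z (the intrinsics and any distortion apply to the point x, -y, -z); pixel columns grow to the right and rows downward; lengths in mm; the calibration is good to about 2 mm. A picture is of the moment at which its call begins. There is no depth.
- bot.close_job(): hands the job in, once; it reports no verdict.
Trained networks look in the newest picture that a camera, given by its name, has taken for a name from the list of things; names that differ only in an ending like _2 or _b are one class to them, and where a whole thing is asked for, a point or a joint stands for the part that bears it (a point fixed in the world has none). Each returns a list of dicts, best first, with "score" (0 to 1); they miss things now and then, are a little off and sometimes report something else, mostly with a low value. They report only what shows in the picture. A call takes as long as a camera call.
- spot_in(thing, camera): "xyz" ([x, y, z] in mm, in the coordinates of the camera as it stood for that picture, good to about 4 mm: the middle of the surface that is visible of it).
The state is a dict: "time": time; "joint_positions": joint angles; "dq": joint speeds; "tau": joint torques, N m; "tool_pos": TCP position; "tcp_rot": TCP orientation; "contact_force": force on the tool from outside, world axes, zero at the start; "moment": the same for the moment, N m; "grip_width": finger opening in mm.
Only numpy, scipy, OpenCV 4.12 (cv2) and the standard library are available. Lean on these libraries where they do the work, as an engineer would, in place of code of your own. Each camera call takes 0.05 s, during which the arm holds its last target. There are 200 camera calls.

## Working session

There is one attempt and no reset: what is moved stays moved. The work goes in short steps, Python scripts to look and compute and a shell command to move; the robot and the scene stay as the last step left them, time stands still between calls to the robot, and variables do not carry over. Pictures are saved under pics/ and viewed, about 8 in all and at most 12, crops included, and the job is handed in when it is done.

```bash
mkdir -p pics; ls; cat > h.py <<'E'
import numpy as np, cv2
from plant import get_obs, capture, bot, spot_in
def w(c,p):
    T=np.array(c["cam_to_world"]); return (T@np.r_[p,1])[:3]
def proj(c,P):
    T=np.linalg.inv(np.array(c["cam_to_world"])); p=(T@np.r_[P,1])[:3]
    return c["cx"]+c["fx"]*p[0]/-p[2], c["cy"]+c["fy"]*(-p[1])/-p[2]
def spots(c,cam,names):
    for n in names:
        for r in spot_in(n,cam)[:2]: print(cam,n,round(r["score"],2),w(c,r["xyz"]).round(1))
def save(c,f): cv2.imwrite(f,c["img"][:,:,::-1])
E
python3 - <<'E'
from h import *
o=get_obs();print({k:np.round(v,3) for k,v in o.items()})
for cam in("top","side"):
    c=capture(cam);save(c,f"pics/{cam}0.png");print([k for k in c],np.round(c["cam_to_world"],2).tolist())
    spots(c,cam,["stand","wheel","arbor_end","chalk_mark"])
E
```

```text
pics
{'time': np.float64(0.0), 'joint_positions': array([ 0.975,  0.343,  1.525,  0.   ,  1.275, -0.146]), 'dq': array([ 0.   , -0.001, -0.   , -0.001,  0.001,  0.   ]), 'tau': array([-2.0000e-03, -4.3123e+01, -2.4423e+01,  7.2000e-02,  5.6000e-02,
       -0.0000e+00]), 'tool_pos': array([228.011, 472.468, 248.031]), 'tcp_rot': array([-3.14 , -0.   ,  2.692]), 'contact_force': array([-0.562,  0.135,  0.16 ]), 'moment': array([-0.042, -0.065, -0.031]), 'grip_width': np.float64(91.838)}
['img', 'fx', 'fy', 'cx', 'cy', 'cam_to_world'] [[-0.0, 0.99, -0.12, 486.45], [-1.0, 0.0, 0.02, 8.98], [0.02, 0.12, 0.99, 1186.0], [0.0, 0.0, 0.0, 1.0]]
top stand 0.7 [503.6  74.  103.5]
top stand 0.57 [ 748.6 -170.3   61.4]
top wheel 0.8 [508.   76.1 147.8]
top arbor_end 0.89 [500.7  78.7 147.4]
top chalk_mark 0.72 [506.2  74.  152.1]
['img', 'fx', 'fy', 'cx', 'cy', 'cam_to_world'] [[0.9, 0.25, -0.35, 266.06], [-0.43, 0.48, -0.77, -805.33], [-0.02, 0.84, 0.54, 700.72], [0.0, 0.0, 0.0, 1.0]]
side stand 0.91 [498.2   3.9  64. ]
side wheel 0.69 [494.5  58.5 136.6]
side arbor_end 0.96 [494.8  52.8 141.2]
side arbor_end 0.51 [ 746.3 -190.    49.8]
side chalk_mark 0.81 [496.2  53.3 136. ]
```

View pics/top0.png

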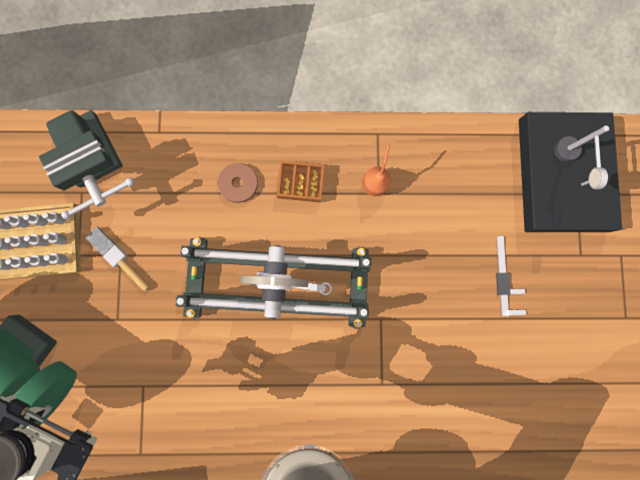

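View pics/side0.png

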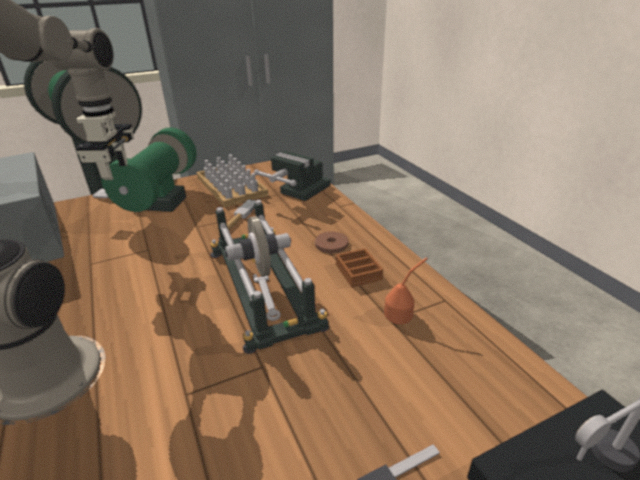

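The pictures show the stand's bars running nearly along world −y, with the wheel at about (274,283) in the top view and the spanner to its right. I'll zoom in to get the stand pose.

```bash
python3 - <<'E'
from h import *
im=cv2.imread("pics/top0.png")[225:345,165:385]
cv2.imwrite("pics/crop.png",cv2.resize(im,None,fx=3.6,fy=3.6,interpolation=cv2.INTER_CUBIC))
c=capture("top"); print(c["fx"],c["fy"],c["cx"],c["cy"])
E
```

```text
471.5783090992013 471.5783090992013 315.29087048688314 233.7953195163921
```

View pics/crop.png

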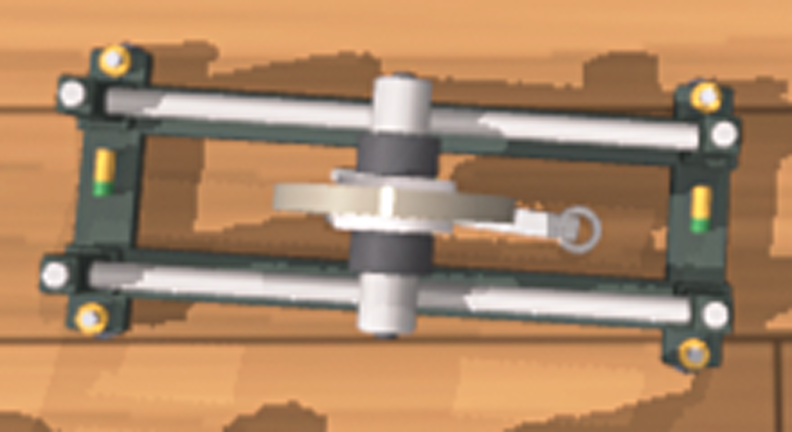

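White upright caps are at crop (71,95), (722,133), (55,274) and (715,314), and the chalk mark is on the rim top at (386,204).

```bash
cat >> h.py <<'E'
def unproj(c,u,v,z):
    T=np.array(c["cam_to_world"]); d=T[:3,:3]@np.array([(u-c["cx"])/c["fx"],-(v-c["cy"])/c["fy"],-1.]); o=T[:3,3]
    return o+d*(z-o[2])/d[2]
E
python3 - <<'E'
from h import *
c=capture("top")
f=lambda u,v,z:unproj(c,165+(u+.5)/3.6-.5,225+(v+.5)/3.6-.5,z)
P=[f(*p,146) for p in((71,95),(722,133),(55,274),(715,314))]
for p in P: print(p.round(1))
print("mid",np.mean(P,0).round(1)); b=(P[0]+P[2]-P[1]-P[3])/2; a=(P[0]+P[1]-P[2]-P[3])/2
print(np.hypot(*b[:2]),np.degrees(np.arctan2(-b[0],b[1])), np.hypot(*a[:2]),np.degrees(np.arctan2(a[1],a[0])))
print("chalk",f(386,204,200).round(1)); print("arbor ends far/near",f(403,78,140).round(1),f(387,331,140).round(1))
w=capture("wrist");print(np.round(w["cam_to_world"],2).tolist());
E
```

```text
[570.3 273.1 146. ]
[ 546.9 -125.1  146. ]
[462.1 279.4 146. ]
[ 437.1 -119.3  146. ]
mid [504.1  77.  146. ]
399.1298835405897 -3.468459745197956 109.16432340185415 -3.176259049552887
chalk [502.9  76.8 200. ]
arbor ends far/near [581.3  71.2 140. ] [427.2  79.7 140. ]
[[0.44, -0.87, -0.22, 169.4], [0.9, 0.42, 0.11, 501.65], [-0.0, -0.25, 0.97, 385.39], [0.0, 0.0, 0.0, 1.0]]
```

```bash
python3 -m handwheel '[[[0,0,40],[0,0,0]],[[26,-49,0],[0,0,0.049]],[[26,-49,0],[0,0,0.049]],[[26,-49,0],[0,0,0.049]],[[26,-49,0],[0,0,0.049]],[[26,-49,0],[0,0,0.049]],[[26,-49,0],[0,0,0.049]],[[26,-49,0],[0,0,0.049]],[[24,-49,0],[0,0,0.049]],[[0,0,-40],[0,0,0]],[[0,0,0],[0,0,0]]]' 0
python3 - <<'E'
from h import *
c=capture("wrist");save(c,"pics/w1.png");print(get_obs()["joint_positions"])
spots(c,"wrist",["arbor_end","wheel","chalk_mark"])
E
```

```text
time: 2.02
tool_pos: [432.8, 80.2, 246.9]
tcp_rot: [-3.141, -0.006, 3.082]
contact_force: [0.5, 0.6, 0.3]
grip_width: 92.0
[ 9.95465110e-03  1.89523687e-01  1.73590580e+00  2.55838643e-04
  1.21854476e+00 -1.50276436e+00]
wrist arbor_end 0.61 [491.4  76.2 155.2]
wrist arbor_end 0.6 [496.6   5.5  10. ]
wrist wheel 0.86 [494.2  72.2 154.3]
wrist chalk_mark 0.6 [492.2  74.7 155.9]
```

View pics/w1.png

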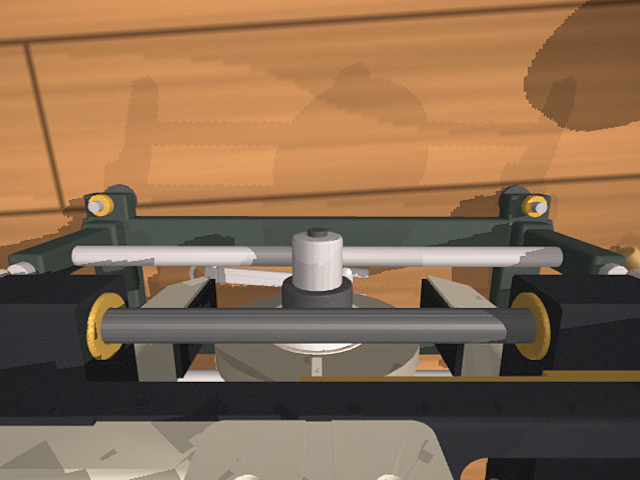

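Wrist view: the arbor end is centred between the open fingers (col ~317, row 232), so I can descend astride the arbor and push slowly.

```bash
python3 -m handwheel '[[[1,0,-45],[0,0,0]],[[0,0,-45],[0,0,0]],[[0,0,-15],[0,0,0]],[[0.6,10,0],[0,0,0]],[[0.8,12,0],[0,0,0]],[[0.2,3,0],[0,0,0]],[[0.2,3,0],[0,0,0]],[[0.2,3,0],[0,0,0]],[[0.2,4,0],[0,0,0]],[[0.2,4,0],[0,0,0]],[[0.2,4,0],[0,0,0]],[[0.2,4,0],[0,0,0]]]' 0
python3 -m handwheel '[[[0.2,3,0],[0,0,0]],[[0.2,3,0],[0,0,0]],[[0.1,2,0],[0,0,0]],[[0,0,0],[0,0,0]]]'
python3 - <<'E'
from h import *
c=capture("top");save(c,"pics/t2.png")
im=c["img"][205:345,165:385,::-1]
cv2.imwrite("pics/c2.png",cv2.resize(im,None,fx=3.6,fy=3.6,interpolation=cv2.INTER_CUBIC))
spots(c,"top",["arbor_end","wheel","chalk_mark"])
c=capture("side");save(c,"pics/s2.png");spots(c,"side",["arbor_end","wheel","chalk_mark"])
E
```

```text
time: 3.72
tool_pos: [438.0, 128.1, 143.7]
tcp_rot: [3.142, -0.0, 3.084]
contact_force: [-0.3, -1.5, 1.6]
grip_width: 91.7
time: 4.22
tool_pos: [438.5, 136.0, 143.7]
tcp_rot: [3.141, -0.0, 3.084]
contact_force: [-0.1, 0.5, 0.0]
grip_width: 91.7
top arbor_end 0.75 [510.4 102.5 146.8]
top wheel 0.91 [515.6  98.4 150.1]
top chalk_mark 0.65 [513.2 100.7 152. ]
side arbor_end 0.77 [499.6  82.6 139.4]
side arbor_end 0.27 [751.5   3.3  20.1]
side wheel 0.78 [502.3  85.6 133.4]
side wheel 0.4 [501.9  83.  136.1]
side chalk_mark 0.64 [501.2  83.8 137.8]
```

View pics/c2.png

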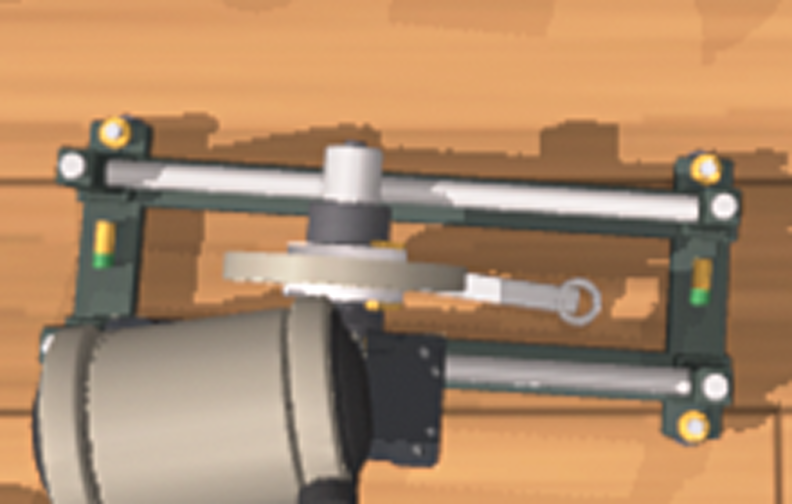

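The axle stands about 31 mm off centre: the far arbor end moved from crop col 403 to 353. Next I release it by drawing back and lifting, turn the hand on the near side, and take timed pictures.

```bash
cat > snap.py <<'E'
import sys; from h import *
t=get_obs()["time"]; cams=sys.argv[1:] or ["top"]
for cam in cams:
    t=get_obs()["time"]; c=capture(cam); np.save(f"pics/{cam}_{float(t):.3f}.npy",c["img"]); print(cam,float(t))
E
python3 -m handwheel '[[[-1.6,-28,0],[0,0,0]],[[0,0,60],[0,0,0]],[[0,0,43],[0,0,-0.18]],[[0,0,0],[0,0,-0.18]]]' 0; python3 snap.py
python3 -m handwheel '[[[0,0,0],[0,0,-0.18]],[[0,0,0],[0,0,-0.18]],[[0,0,0],[0,0,-0.18]],[[0,0,0],[0,0,-0.18]]]'; python3 snap.py
python3 -m handwheel '[[[0,-8,0],[0,0,-0.18]],[[0,-8,0],[0,0,-0.18]],[[0,-8,0],[0,0,-0.13]],[[0,-6,0],[0,0,0]]]'; python3 snap.py
python3 -m handwheel '[[[0,0,0],[0,0,0]],[[0,0,0],[0,0,0]],[[0,0,0],[0,0,0]],[[0,0,0],[0,0,0]]]'; python3 snap.py top side
python3 - <<'E'
from h import *
import glob
ref=cv2.imread("pics/t2.png"); x0,y0=165+318/3.6,205+138/3.6
x0,y0=int(x0),int(y0); t=ref[y0:y0+18,x0:x0+20]
for f in ["pics/top0.png"]+sorted(glob.glob("pics/top_*.npy"),key=lambda s:float(s[9:-4])):
    im=cv2.imread(f) if f.endswith("png") else np.load(f)[:,:,::-1]
    r=cv2.matchTemplate(np.ascontiguousarray(im[235:265,200:350]),t,cv2.TM_CCOEFF_NORMED)
    _,s,_,p=cv2.minMaxLoc(r); print(f,round(s,2),p[0]+200-x0,p[1]+235-y0)
im=np.load(f)[205:345,165:385,::-1]
cv2.imwrite("pics/c3.png",cv2.resize(im,None,fx=3.6,fy=3.6))
E
```

```text
time: 5.12
tool_pos: [438.7, 107.9, 250.2]
tcp_rot: [3.138, 0.007, 2.718]
contact_force: [0.0, 0.4, -1.1]
grip_width: 91.8
top 5.125
time: 5.68
tool_pos: [436.6, 107.8, 246.2]
tcp_rot: [-3.141, -0.0, 2.001]
contact_force: [0.6, -0.9, -0.8]
grip_width: 92.0
top 5.675
time: 6.22
tool_pos: [436.7, 77.5, 246.4]
tcp_rot: [-3.141, 0.0, 1.519]
contact_force: [-0.7, -0.0, 0.1]
grip_width: 92.1
top 6.225
time: 6.78
tool_pos: [436.9, 77.9, 246.7]
tcp_rot: [3.142, 0.0, 1.515]
contact_force: [0.1, 0.4, -0.3]
grip_width: 91.7
top 6.775
side 6.825
pics/top0.png 0.96 14 1
pics/top_5.125.npy 0.96 6 0
pics/top_5.675.npy 0.96 17 1
pics/top_6.225.npy 0.95 25 2
pics/top_6.775.npy 0.96 27 2
```

View pics/c3.png

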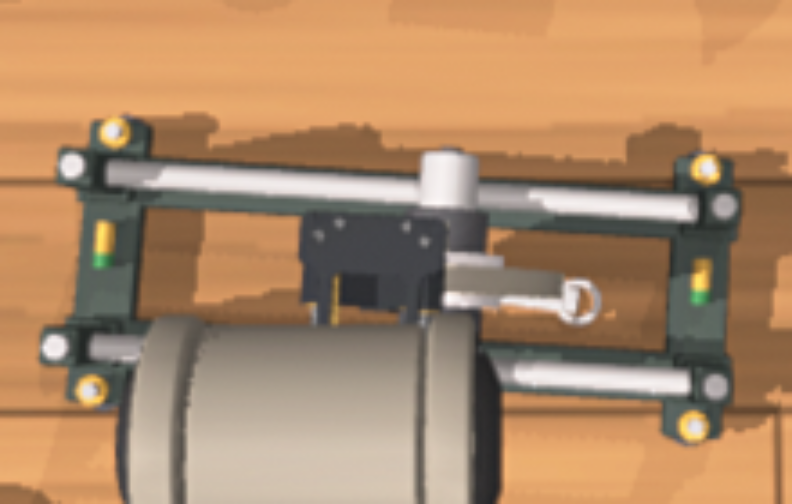

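The far arbor end tracks well (crop (448,178) here). I'll fit the pendulum and plan the follow.

```bash
cat > fit.py <<'E'
# fit rocking from top pictures; print axle world-y plan at row ends. usage: fit.py n_rows [lead]
import sys,glob; from h import *
from scipy.integrate import solve_ivp; from scipy.optimize import least_squares
ref=cv2.imread("pics/t2.png"); x0,y0=253,243; t=ref[y0:y0+18,x0:x0+20]
def col(im):
    r=cv2.matchTemplate(np.ascontiguousarray(im[235:265,200:350]),t,cv2.TM_CCOEFF_NORMED)
    _,s,_,p=cv2.minMaxLoc(r); row=r[p[1]]; i=p[0]
    d=0 if i in(0,len(row)-1) else .5*(row[i-1]-row[i+1])/(row[i-1]-2*row[i]+row[i+1])
    return i+d,s
c0,_=col(cv2.imread("pics/top0.png")); T=[];X=[]
for f in sorted(glob.glob("pics/top_*.npy"),key=lambda s:float(s[9:-4])):
    c,s=col(np.load(f)[:,:,::-1])
    if s>.85: T.append(float(f[9:-4]));X.append((c0-c)*2.22)
T=np.array(T);X=np.array(X)
def sim(p,ts):
    A,tr,k,d=p
    s=solve_ivp(lambda t,y:[y[1],-k*np.sin(y[0])-d*y[1]],[tr,80],[A/18,0],max_step=.05,dense_output=True)
    return s.sol(ts)*18
pr=np.array([31,4.42,4.06,0.02]); sg=np.array([1,.06,.6,.02])
r=least_squares(lambda p:np.r_[(sim(p,T)[0]-X)/1.0,(p-pr)/sg],pr)
print("fit",r.x.round(3),"t",T.round(2),"x",X.round(1),"res",(sim(r.x,T)[0]-X).round(1))
o=get_obs(); now=float(o["time"]); n=int(sys.argv[1]); ts=now+np.arange(n+1)/8
x=sim(r.x,ts)[0]; print("now",now,"tool",np.round(o["tool_pos"],1),"w",float(np.round(o["grip_width"],1)))
print("axle y",[f"{a:.2f}:{77+.998*b:.0f}" for a,b in zip(ts,x)])
z=sim(r.x,np.arange(now,now+20,.01)); i=np.where(np.diff(np.sign(z[0])))[0]; print("zero at",(now+i*.01).round(2),"amp",np.abs(z[0][:500]).max().round(1))
E
python3 fit.py 16
```

```text
fit [3.1012e+01 4.4260e+00 3.1500e+00 1.8000e-02] t [5.12 5.68 6.22 6.78] x [ 17.   -7.4 -26.4 -29.6] res [ 0.4 -0.2 -0.2  0.3]
now 6.875 tool [437.   77.9 246.7] w 92.0
axle y ['6.88:49', '7.00:52', '7.12:55', '7.25:59', '7.38:64', '7.50:69', '7.62:75', '7.75:81', '7.88:87', '8.00:92', '8.12:97', '8.25:100', '8.38:103', '8.50:105', '8.62:106', '8.75:107', '8.88:106']
zero at [ 7.66  9.78 11.9  13.98 16.06 18.12 20.16 22.2  24.22 26.24] amp 29.6
```

```bash
python3 -m handwheel '[[[30,-5,0],[0,0,0]],[[30,-3,0],[0,0,0]],[[6,-2,0],[0,0,0]],[[0,0,-15],[0,0,0]],[[0,1,-25],[0,0,0]],[[0.4,6,-14],[0,0,0]],[[0.4,6,0],[0,0,0]],[[0.4,6,0],[0,0,0]],[[0.3,5,0],[0,0,0]],[[0.3,5,0],[0,0,0]],[[0.2,3,0],[0,0,0]],[[0.2,3,0],[0,0,0]]]' 0; python3 snap.py top wrist; python3 fit.py 13
python3 - <<'E'
from h import *
import glob
a=np.load(glob.glob("pics/top_8*.npy")[0])[200:360,165:385,::-1]; b=np.load(glob.glob("pics/wrist_*.npy")[0])[:,:,::-1]
cv2.imwrite("pics/m4.png",np.hstack([cv2.resize(a,(400,300)),cv2.resize(b,(400,300))]))
E
```

```text
time: 8.38
tool_pos: [505.2, 103.0, 192.8]
tcp_rot: [3.141, 0.0, 1.514]
contact_force: [0.1, 0.5, 0.1]
grip_width: 91.7
top 8.375
wrist 8.425
fit [3.1012e+01 4.4260e+00 3.1500e+00 1.8000e-02] t [5.12 5.68 6.22 6.78] x [ 17.   -7.4 -26.4 -29.6] res [ 0.4 -0.2 -0.2  0.3]
now 8.475 tool [505.2 103.  192.7] w 92.1
axle y ['8.47:105', '8.60:106', '8.72:107', '8.85:106', '8.97:105', '9.10:103', '9.22:99', '9.35:95', '9.47:91', '9.60:86', '9.72:80', '9.85:74', '9.97:68', '10.10:63']
zero at [ 9.78 11.9  13.98 16.06 18.12 20.16 22.2  24.22 26.24 28.24] amp 29.6
```

View pics/m4.png

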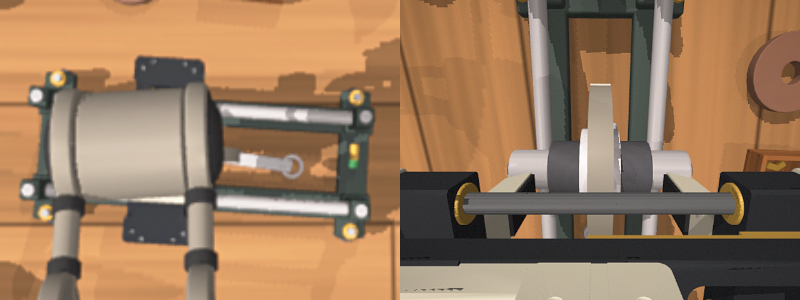

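Wrist view: the rim is centred between the fingers (col ~598 of 465–742), with the arbor visible below. I'll follow by model and correct with the wrist camera, matching the left arbor end.

```bash
cat > wfit.py <<'E'
# adds wrist measurements (arbor end template, first astride picture = reference)
import re; src=open("fit.py").read()
pre,post=src.split("T=np.array(T);X=np.array(X)")
exec(pre)
import json
W=sorted(glob.glob("pics/wrist_*.npy"),key=lambda s:float(s[12:-4]))
ref=np.load(W[0]); C=json.load(open("wcam.json")); q=ref[225:275,178:232]
for f in W:
    ts=f[12:-4]; c=C[ts]; cam=dict(fx=c["fx"],fy=c["fy"],cx=c["cx"],cy=c["cy"],cam_to_world=c["M"])
    im=np.load(f); r=cv2.matchTemplate(np.ascontiguousarray(im[150:330,165:245]),q,cv2.TM_CCOEFF_NORMED)
    _,s,_,p=cv2.minMaxLoc(r); row=p[1]+150+25; 
    # reference row 250 corresponds to this axle height level; offset calibrated below
    P=unproj(cam,205,row,135.); T.append(float(ts)); X.append(P[1]-77); print(ts,round(s,2),row,P.round(1))
nw=len(W)
X=[float(x) for x in X]; off=json.load(open("woff.json")) if __import__("os").path.exists("woff.json") else 0
for i in range(nw): X[-1-i]-=off
exec("T=np.array(T);X=np.array(X)"+post)
E
cat > snap.py <<'E'
import sys,json,os; from h import *
for cam in sys.argv[1:] or ["wrist"]:
    t=f"{float(get_obs()['time']):.3f}"; c=capture(cam); np.save(f"pics/{cam}_{t}.npy",c["img"])
    if cam=="wrist":
        C=json.load(open("wcam.json")) if os.path.exists("wcam.json") else {}
        C[t]=dict(fx=c["fx"],fy=c["fy"],cx=c["cx"],cy=c["cy"],M=np.array(c["cam_to_world"]).tolist()); json.dump(C,open("wcam.json","w"))
E
python3 -m handwheel '[[[0.2,3,0],[0,0,0]],[[0,1,0],[0,0,0]],[[0,-1,0],[0,0,0]],[[0,-1,0],[0,0,0]],[[-0.1,-2,0],[0,0,0]],[[-0.2,-4,0],[0,0,0]],[[-0.3,-4,0],[0,0,0]],[[-0.2,-4,0],[0,0,0]],[[-0.3,-5,0],[0,0,0]],[[-0.4,-6,0],[0,0,0]],[[-0.3,-6,0],[0,0,0]],[[-0.4,-6,0],[0,0,0]]]' 0; python3 snap.py wrist
python3 - <<'E'
import json,glob,numpy as np
from scipy.spatial.transform import Rotation as R
# camera pose of first wrist picture: shift the current one by tool motion (orientation the same)
C=json.load(open("wcam.json")); k=list(C)[0]; f=[g[12:-4] for g in glob.glob("pics/wrist_8*.npy")][0]
from plant import get_obs
c=json.loads(json.dumps(C[k])); d=np.array([505.2,103.0,192.7])-np.array(get_obs()["tool_pos"]); print(f,k,d)
for i in range(3): c["M"][i][3]+=d[i]
C[f]=c; json.dump(C,open("wcam.json","w"))
E
python3 wfit.py 13
```

```text
time: 9.98
tool_pos: [503.1, 67.3, 192.7]
tcp_rot: [3.142, 0.0, 1.514]
contact_force: [-0.5, 0.1, -0.2]
grip_width: 92.0
.425 9.975 [ 2.09944283 36.22368681 -0.04847465]
.425 1.0 250 [446.5 119.3 135. ]Traceback (most recent call last):
  File "wfit.py", line 9, in <module>
    ts=f[12:-4]; c=C[ts]; cam=dict(fx=c["fx"],fy=c["fy"],cx=c["cx"],cy=c["cy"],cam_to_world=c["M"])
                   ~^^^^
KeyError: '.975'
```

```bash
sed -i 's/12:-4/11:-4/g' wfit.py; sed -i 's/"\.425"/"8.425"/' wcam.json; python3 wfit.py 13
```

```text
8.425 1.0 250 [446.5 119.3 135. ]
9.975 0.99 240 [445.1  88.5 135. ]
fit [29.442  4.554  3.77  -0.134] t [5.12 5.68 6.22 6.78 8.43 9.98] x [ 17.   -7.4 -26.4 -29.6  42.3  11.5] res [ 1.2 -1.9 -4.4 -4.  -4.4 -0.6]
now 10.025 tool [503.1  66.8 192.7] w 92.0
axle y ['10.03:85', '10.15:76', '10.28:67', '10.40:59', '10.53:52', '10.65:45', '10.78:39', '10.90:35', '11.03:30', '11.15:27', '11.28:23', '11.40:20', '11.53:16', '11.65:13']
zero at [10.14] amp 291.3
```

```bash
python3 - <<'E'
s=open("wfit.py").read()
i=s.index("nw=len(W)")
s=s[:i]+'''nw=len(W); m=np.r_[np.zeros(len(X)-nw),np.ones(nw)]
post=post.replace("sim(p,T)[0]-X)/1.0","sim(p[:4],T)[0]+p[4]*m-X)/1.0").replace("(p-pr)/sg","(p-np.r_[pr,15])/np.r_[sg,3]").replace(",pr)",",np.r_[pr,15])",1) if 0 else post
post=post.replace("r=least_squares(lambda p:np.r_[(sim(p,T)[0]-X)/1.0,(p-pr)/sg],pr)","""
pr=np.r_[pr,15];sg=np.r_[sg,3]
R=least_squares(lambda p:np.r_[sim(p[:4],T)[0]+p[4]*m-X,(p-pr)/sg],pr); print("off",R.x[4].round(1)); X=X-R.x[4]*m
class r: x=R.x[:4]""")
exec("T=np.array(T);X=np.array(X)"+post)
'''
open("wfit.py","w").write(s)
E
python3 wfit.py 13
```

```text
8.425 1.0 250 [446.5 119.3 135. ]
9.975 0.99 240 [445.1  88.5 135. ]
off 16.0
fit [3.1038e+01 4.4080e+00 3.0390e+00 1.6000e-02] t [5.12 5.68 6.22 6.78 8.43 9.98] x [ 17.   -7.4 -26.4 -29.6  26.2  -4.5] res [ 0.2  0.  -0.  -0.1 -0.  -0.1]
now 10.025 tool [503.1  66.8 192.7] w 92.0
axle y ['10.03:70', '10.15:65', '10.28:60', '10.40:56', '10.53:53', '10.65:50', '10.78:49', '10.90:48', '11.03:48', '11.15:49', '11.28:51', '11.40:53', '11.53:57', '11.65:61']
zero at [12.02 14.16 16.28 18.4  20.48 22.56 24.65 26.7  28.76] amp 29.2
```

Fit residuals are at most 0.2 mm. Continuing the follow.

```bash
python3 -m handwheel '[[[-0.1,-2,0],[0,0,0]],[[-0.3,-5,0],[0,0,0]],[[-0.3,-4,0],[0,0,0]],[[-0.2,-3,0],[0,0,0]],[[-0.2,-3,0],[0,0,0]],[[0,-1,0],[0,0,0]],[[0,-1,0],[0,0,0]],[[0,0,0],[0,0,0]],[[0,1,0],[0,0,0]],[[0.1,2,0],[0,0,0]],[[0.1,2,0],[0,0,0]],[[0.3,4,0],[0,0,0]]]' 0; python3 snap.py wrist; python3 wfit.py 13
```

```text
time: 11.52
tool_pos: [502.5, 58.0, 192.7]
tcp_rot: [3.142, 0.0, 1.514]
contact_force: [-1.2, 0.4, -0.9]
grip_width: 91.7
8.425 1.0 250 [446.5 119.3 135. ]
9.975 0.99 240 [445.1  88.5 135. ]
11.525 0.98 251 [443.8  73.1 135. ]
off 16.1
fit [3.1051e+01 4.4080e+00 3.0380e+00 1.7000e-02] t [ 5.12  5.68  6.22  6.78  8.43  9.98 11.52] x [ 17.   -7.4 -26.4 -29.6  26.2  -4.6 -19.9] res [ 0.2  0.   0.  -0.   0.  -0.1 -0. ]
now 11.575 tool [502.6  58.5 192.8] w 91.8
axle y ['11.57:59', '11.70:63', '11.82:68', '11.95:74', '12.07:79', '12.20:85', '12.32:90', '12.45:94', '12.57:98', '12.70:101', '12.82:104', '12.95:105', '13.07:105', '13.20:105']
zero at [12.01 14.16 16.26 18.38 20.46 22.54 24.6  26.66 28.7  30.74] amp 28.5
```

```bash
python3 -m handwheel '[[[0.3,5,0],[0,0,0]],[[0.3,5,0],[0,0,0]],[[0.4,6,0],[0,0,0]],[[0.3,5,0],[0,0,0]],[[0.4,6,0],[0,0,0]],[[0.3,5,0],[0,0,0]],[[0.2,4,0],[0,0,0]],[[0.2,4,0],[0,0,0]],[[0.2,3,0],[0,0,0]],[[0.2,3,0],[0,0,0]],[[0,1,0],[0,0,0]],[[0,0,0],[0,0,0]]]' 0; python3 snap.py wrist; python3 wfit.py 13
```

```text
time: 13.08
tool_pos: [505.4, 104.8, 192.7]
tcp_rot: [3.142, 0.0, 1.514]
contact_force: [-0.2, -1.1, 0.5]
grip_width: 91.3
8.425 1.0 250 [446.5 119.3 135. ]
9.975 0.99 240 [445.1  88.5 135. ]
11.525 0.98 251 [443.8  73.1 135. ]
13.075 0.99 249 [446.7 121.  135. ]
off 16.0
fit [3.1114e+01 4.4040e+00 3.0310e+00 1.9000e-02] t [ 5.12  5.68  6.22  6.78  8.43  9.98 11.52 13.08] x [ 17.   -7.4 -26.4 -29.6  26.3  -4.4 -19.8  28.1] res [ 0.2  0.   0.  -0.  -0.2 -0.1  0.   0.2]
now 13.125 tool [505.3 104.8 192.7] w 92.0
axle y ['13.12:105', '13.25:104', '13.38:103', '13.50:101', '13.62:97', '13.75:93', '13.88:89', '14.00:84', '14.12:78', '14.25:73', '14.38:67', '14.50:63', '14.62:58', '14.75:55']
zero at [14.14 16.26 18.36 20.44 22.51 24.56 26.6  28.64 30.66 32.67] amp 28.2
```

```bash
python3 -m handwheel '[[[0,-1,0],[0,0,0]],[[0,-1,0],[0,0,0]],[[-0.1,-2,0],[0,0,0]],[[-0.3,-4,0],[0,0,0]],[[-0.2,-4,0],[0,0,0]],[[-0.3,-4,0],[0,0,0]],[[-0.3,-5,0],[0,0,0]],[[-0.4,-6,0],[0,0,0]],[[-0.3,-5,0],[0,0,0]],[[-0.4,-6,0],[0,0,0]],[[-0.2,-4,0],[0,0,0]],[[-0.3,-5,0],[0,0,0]]]' 0; python3 snap.py wrist; python3 wfit.py 13
```

```text
time: 14.62
tool_pos: [502.6, 57.5, 192.8]
tcp_rot: [3.141, -0.0, 1.514]
contact_force: [0.1, -0.3, -0.7]
grip_width: 91.9
8.425 1.0 250 [446.5 119.3 135. ]
9.975 0.99 240 [445.1  88.5 135. ]
11.525 0.98 251 [443.8  73.1 135. ]
13.075 0.99 249 [446.7 121.  135. ]
14.625 0.97 247 [444.   74.9 135. ]
off 16.0
fit [3.1068e+01 4.4030e+00 3.0230e+00 1.9000e-02] t [ 5.12  5.68  6.22  6.78  8.43  9.98 11.52 13.08 14.62] x [ 17.   -7.4 -26.4 -29.6  26.2  -4.5 -19.9  28.  -18.2] res [ 0.1 -0.   0.1  0.  -0.2  0.  -0.   0.2 -0.2]
now 14.675 tool [502.5  57.1 192.7] w 92.1
axle y ['14.68:57', '14.80:54', '14.93:52', '15.05:50', '15.18:49', '15.30:50', '15.43:51', '15.55:53', '15.68:55', '15.80:59', '15.93:63', '16.05:68', '16.18:73', '16.30:78']
zero at [16.26 18.37 20.46 22.52 24.58 26.64 28.66 30.7  32.7 ] amp 27.6
```

```bash
python3 -m handwheel '[[[-0.2,-3,0],[0,0,0]],[[-0.1,-2,0],[0,0,0]],[[-0.1,-2,0],[0,0,0]],[[0,-1,0],[0,0,0]],[[0,1,0],[0,0,0]],[[0,1,0],[0,0,0]],[[0.1,2,0],[0,0,0]],[[0.1,2,0],[0,0,0]],[[0.2,4,0],[0,0,0]],[[0.2,4,0],[0,0,0]],[[0.3,5,0],[0,0,0]],[[0.3,5,0],[0,0,0]]]' 0; python3 snap.py wrist; python3 wfit.py 13
```

```text
time: 16.18
tool_pos: [503.4, 74.2, 192.8]
tcp_rot: [3.141, -0.0, 1.514]
contact_force: [0.4, -0.7, 0.1]
grip_width: 91.9
8.425 1.0 250 [446.5 119.3 135. ]
9.975 0.99 240 [445.1  88.5 135. ]
11.525 0.98 251 [443.8  73.1 135. ]
13.075 0.99 249 [446.7 121.  135. ]
14.625 0.97 247 [444.   74.9 135. ]
16.175 0.99 250 [444.6  89.9 135. ]
off 16.1
fit [3.1191e+01 4.4020e+00 3.0250e+00 2.1000e-02] t [ 5.12  5.68  6.22  6.78  8.43  9.98 11.52 13.08 14.62 16.18] x [ 17.   -7.4 -26.4 -29.6  26.1  -4.6 -20.   27.9 -18.3  -3.2] res [ 0.2  0.   0.  -0.  -0.2  0.1  0.3  0.1 -0.3 -0.2]
now 16.225 tool [503.4  74.7 192.8] w 91.7
axle y ['16.23:76', '16.35:81', '16.48:86', '16.60:91', '16.73:95', '16.85:98', '16.98:101', '17.10:103', '17.23:103', '17.35:104', '17.48:103', '17.60:101', '17.73:99', '17.85:95']
zero at [16.26 18.35 20.42 22.48 24.52 26.56 28.58 30.6  32.61 34.6 ] amp 26.7
```

Past 8 s astride shortly; continuing for margin, then I'll measure the finger speed with a partial close.

```bash
python3 -m handwheel '[[[0.4,6,0],[0,0,0]],[[0.3,5,0],[0,0,0]],[[0.3,5,0],[0,0,0]],[[0.2,4,0],[0,0,0]],[[0.2,3,0],[0,0,0]],[[0.2,3,0],[0,0,0]],[[0.1,2,0],[0,0,0]],[[0,0,0],[0,0,0]],[[0,1,0],[0,0,0]],[[0,-1,0],[0,0,0]],[[-0.1,-2,0],[0,0,0]],[[-0.1,-2,0],[0,0,0]]]' 0; python3 snap.py wrist; python3 wfit.py 13|tail -4
```

```text
time: 17.73
tool_pos: [504.9, 97.6, 192.8]
tcp_rot: [3.141, 0.0, 1.514]
contact_force: [-0.5, -0.4, -0.9]
grip_width: 92.0
fit [3.1247e+01 4.4000e+00 3.0230e+00 2.2000e-02] t [ 5.12  5.68  6.22  6.78  8.43  9.98 11.52 13.08 14.62 16.18 17.73] x [ 17.   -7.4 -26.4 -29.6  26.2  -4.5 -19.9  28.  -18.2  -3.2  21.3] res [ 0.2 -0.   0.  -0.  -0.3  0.1  0.3 -0.  -0.3 -0.1  0.2]
now 17.775 tool [504.8  97.4 192.7] w 91.9
axle y ['17.77:97', '17.90:94', '18.02:89', '18.15:85', '18.27:80', '18.40:75', '18.52:69', '18.65:65', '18.77:61', '18.90:57', '19.02:54', '19.15:53', '19.27:51', '19.40:51']
zero at [18.33 20.4  22.46 24.5  26.53 28.56 30.56 32.56 34.56 36.53] amp 25.9
```

```bash
python3 -m handwheel '[[[-0.2,-3,0],[0,0,0]]]' 0.55;  python3 -m handwheel '[[[-0.3,-5,0],[0,0,0]]]'; python3 -m handwheel '[[[-0.3,-4,0],[0,0,0]]]'; python3 -m handwheel '[[[-0.3,-5,0],[0,0,0]],[[-0.3,-5,0],[0,0,0]],[[-0.4,-6,0],[0,0,0]],[[-0.2,-4,0],[0,0,0]],[[-0.2,-4,0],[0,0,0]],[[-0.2,-4,0],[0,0,0]],[[-0.2,-3,0],[0,0,0]],[[0,-1,0],[0,0,0]],[[0,-2,0],[0,0,0]]]';python3 snap.py wrist; python3 wfit.py 13|tail -5
```

```text
time: 17.9
tool_pos: [504.6, 94.7, 192.7]
tcp_rot: [3.142, -0.0, 1.514]
contact_force: [-0.0, -0.4, -0.0]
grip_width: 85.6
time: 18.02
tool_pos: [504.3, 89.6, 192.7]
tcp_rot: [3.142, 0.0, 1.514]
contact_force: [-0.7, -0.6, 0.0]
grip_width: 76.5
time: 18.15
tool_pos: [504.0, 85.4, 192.7]
tcp_rot: [3.142, 0.0, 1.514]
contact_force: [-0.5, -0.1, -1.2]
grip_width: 66.3
time: 19.27
tool_pos: [502.3, 51.8, 192.7]
tcp_rot: [3.141, -0.0, 1.514]
contact_force: [0.2, 0.1, 0.2]
grip_width: 41.3
off 16.1
fit [3.1246e+01 4.3970e+00 3.0160e+00 2.2000e-02] t [ 5.12  5.68  6.22  6.78  8.43  9.98 11.52 13.08 14.62 16.18 17.73 19.27] x [ 17.   -7.4 -26.4 -29.6  26.1  -4.6 -20.   27.9 -18.3  -3.2  21.3 -25.1] res [ 0.1 -0.   0.   0.  -0.3  0.2  0.4 -0.1 -0.1 -0.   0.1 -0.4]
now 19.325 tool [502.3  51.6 192.7] w 41.2
axle y ['19.32:51', '19.45:52', '19.57:52', '19.70:54', '19.82:57', '19.95:60', '20.07:64', '20.20:69', '20.32:74', '20.45:79', '20.57:84', '20.70:88', '20.82:92', '20.95:96']
zero at [20.4  22.46 24.5  26.54 28.54 30.56 32.56 34.53 36.52 38.48] amp 25.7
```

Fingers close at about 80 mm/s of opening, so closing from 41 to 16 mm takes ~0.36 s. Starting at 20.075 s catches at ~20.43 s (zero predicted at 20.40 s).

```bash
python3 -m handwheel '[[[0,0,0],[0,0,0]],[[0,1,0],[0,0,0]],[[0.1,2,0],[0,0,0]],[[0.2,3,0],[0,0,0]],[[0.2,3,0],[0,0,0]],[[0.2,4,0],[0,0,0]]]'; python3 -m handwheel '[[[0.3,5,0],[0,0,0]],[[0.3,5,0],[0,0,0]],[[0.2,3,0],[0,0,0]],[[0,0,0],[0,0,0]],[[0,0,0],[0,0,0]],[[0,0,0],[0,0,0]]]' 1; python3 snap.py wrist side; python3 wfit.py 1|grep -v zero
python3 - <<'E'
from h import *
import glob
a=np.load(sorted(glob.glob("pics/side_2*.npy"))[-1])[130:370,150:470,::-1]; b=np.load(sorted(glob.glob("pics/wrist_2*.npy"))[-1])[:,:,::-1]
cv2.imwrite("pics/m5.png",np.hstack([cv2.resize(a,(400,300)),cv2.resize(b,(400,300))]))
E
```

```text
time: 20.08
tool_pos: [503.0, 65.1, 192.7]
tcp_rot: [3.142, -0.0, 1.514]
contact_force: [-1.0, -0.1, -0.5]
grip_width: 41.6
time: 20.82
tool_pos: [504.1, 77.9, 192.8]
tcp_rot: [3.141, -0.001, 1.514]
contact_force: [1.8, 1.1, -1.6]
grip_width: 15.6
8.425 1.0 250 [446.5 119.3 135. ]
9.975 0.99 240 [445.1  88.5 135. ]
11.525 0.98 251 [443.8  73.1 135. ]
13.075 0.99 249 [446.7 121.  135. ]
14.625 0.97 247 [444.   74.9 135. ]
16.175 0.99 250 [444.6  89.9 135. ]
17.725 0.98 248 [446.3 114.4 135. ]
19.275 0.98 249 [443.6  68.  135. ]
20.825 0.99 248 [445.5  94.8 135. ]
off 15.4
fit [2.9105e+01 4.3990e+00 2.9230e+00 7.0000e-03] t [ 5.12  5.68  6.22  6.78  8.43  9.98 11.52 13.08 14.62 16.18 17.73 19.27
 20.82] x [ 17.   -7.4 -26.4 -29.6  26.8  -3.9 -19.3  28.6 -17.6  -2.6  21.9 -24.4
   2.3] res [-1.6 -0.3  1.   1.6 -1.3 -1.1 -0.3 -0.5  0.7 -5.1  3.5 -0.6  4.7]
now 20.925 tool [504.   77.9 192.8] w 15.9
axle y ['20.93:88', '21.05:92']
```

View pics/m5.png

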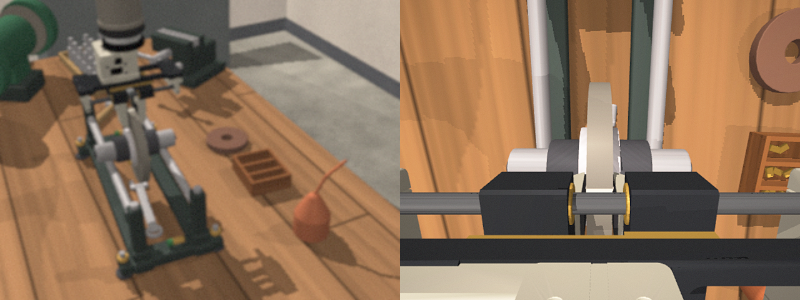

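The wheel is clamped at 15.6 mm with the axle at about +1.7 mm (94.8 − 16.1 − 77), which matches the plan. I'll hold, recheck and hand in.

```bash
python3 -m handwheel '[[[0,0,0],[0,0,0]],[[0,0,0],[0,0,0]],[[0,0,0],[0,0,0]],[[0,0,0],[0,0,0]],[[0,0,0],[0,0,0]],[[0,0,0],[0,0,0]],[[0,0,0],[0,0,0]],[[0,0,0],[0,0,0]]]' 1; python3 snap.py wrist; python3 wfit.py 1|grep "^2"; python3 -c "
from plant import bot; print(bot.close_job())"
```

```text
time: 21.92
tool_pos: [504.0, 77.8, 192.8]
tcp_rot: [3.141, -0.0, 1.514]
contact_force: [4.8, 3.9, -2.9]
grip_width: 15.6
20.825 0.99 248 [445.5  94.8 135. ]
21.925 0.98 247 [445.5  95.2 135. ]
the job is handed in; nothing more can be done
None
```

I set the wheel rocking, followed it untouched, caught it with the chalk mark back near the top, and handed the job in at about 22 s.

- **Setting it rocking:** with open fingers round the near arbor end I pushed the axle about 31 mm off centre, drew back and lifted clear. It rocked about 30 mm to either side at first, with a period of about 4.2 s, decaying to about 26 mm.
- **Following:** I was astride the rim top from about 7.7 s to 17.8 s with the fingers fully open, and on to 20.1 s with them partly closed. By the fitted motion and the wrist pictures the tool stayed within about 6 mm of the axle, with no contact force beyond noise.
- **Catch:** the fingers closed on the rim at about 20.4 s and have held it since at 15.6 mm opening.
- **Last checks:** the wrist camera put the axle at +1.7 mm, then +2.1 mm 1.1 s later. The change is within measuring error, so the wheel is still and inside the 12 mm allowed.
- **Not confirmed:**
  - I judged the mark from the axle position and did not see it directly in the last pictures.
  - The wrist force crept up to about 7 N while holding.
  - The last pendulum fit showed large residuals. It wrongly included the picture taken after the catch, so I ignored it.

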